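Clamp a work block under a star-knob hold-down

ROBOT

A 6-joint arm with a two-finger parallel gripper is mounted at the origin on the work surface. World frame = base frame: x ahead of the robot, y to its left, z up, the work surface at z = 0. Lengths are in mm, angles in rad, forces in N, time in s.
With the tool pointing down it reaches from about 350 to 775 mm from the base axis. Payload 7.3 kg.
Tool frame: the origin (TCP) lies midway between the tips of the shut fingers; the grasp point (between the pads) lies 19 mm behind it (bot.grip_depth is the distance from the TCP to the grasp point, in mm); z points along the fingers, x is the direction in which the jaws open and shut, and the axes are right-handed (so a half turn about z gives the same grasp; the last joint's range is limited). The gripper opens to 92 mm and grips with 3 to 60 N. Pads are 19 mm wide; open, the fingers measure 130 mm over their backs; the gripper's body (75 mm by 190 mm) begins 47 mm behind the grasp point.
Start: joints at [0.97, 0.342, 1.524, -0, 1.275, -0.146], TCP at [230.612, 471.66, 226.741] pointing down, gripper open.
Joint ranges: [-2.53, 2.53], [-0.77, 2.02], [0.04, 2.7], [-1, 4.14], [0.28, 2.66], [-3.11, 3.11]. Speed limits (rad/s): [2.57, 2.57, 3.14, 3.14, 3.14, 3.14].

INTERFACE

Orientations are given as [roll, pitch, yaw] about the fixed x, y, z axes, in that order (R = Rz(yaw) Ry(pitch) Rx(roll)).
In Python, from plant import bot gives the robot as it stands. The module is installed in compiled form; this text tells all that it offers.
- The arm moves only by the shell command python3 -m inch 'ROWS'. ROWS is JSON, a list that holds one entry, the list of rows, each a list of 7 numbers: the shift along the tool's x, y, z each as a share of 0.2 m, from -1 to 1, then the turn, a rotation vector about the tool's x, y, z each as a share of 45 degrees, from -1 to 1, then the closure, from -1 (fully open) to 1 (shut), so that 0 is half open. A call has exactly 10 rows; each row is the pose to reach, as a shift and turn from the pose commanded when the call began, along the tool's axes at that moment; what a row does not reach only later rows make up. A row lasts 1/8 s, in which the tool goes at most 62.5 mm and 10.7 degrees, less where a joint would pass 70% of its speed; a pose out of reach is approached as far as the arm can. A call with a number of a shift or a turn outside -1 to 1 is refused whole. A call with a gripper value outside its range is refused whole. The fingers move at their own pace and stop on an object; the grip force is fixed at half the most. Time passes only in rows, so rows that repeat a pose let the fingers close, or fill a call up. It gives the time, the measured TCP pose, the force and the opening at its end, in the units of the state.
- bot.get_obs(): the state, without advancing time (a new reading comes with each control period).
- bot.capture(name): name is "scene" or "top"; returns the picture (420x560x3 uint8, red, green, blue); there is no depth.
- bot.camera_params(name): a dict with "fx", "fy", "cx", "cy" (pixels), "R" (3x3) and "t" (3): a world point X has camera coordinates R X + t. Camera axes: x right, y down, z forward; pixel columns grow to the right and rows downward; lengths in mm; the calibration is good to about 2 mm. A picture is of the moment at which its call begins. camera_params takes no time and is no camera call.
- bot.close_job(): hands the job in, once; it reports no verdict.
The state is a dict: "time": time; "joint_positions": joint angles; "dq": joint speeds; "tau": joint torques, N m; "tool_pos": TCP position; "tcp_rot": TCP orientation; "contact_force": force on the tool from outside, world axes, zero at the start; "moment": the same for the moment, N m; "grip_width": finger opening in mm.
Only numpy, scipy, OpenCV 4.12 (cv2) and the standard library are available. Lean on these libraries where they do the work, as an engineer would, in place of code of your own. Each camera call takes 0.05 s, during which the arm holds its last target.

TASK

Slide the wooden block along its lane until it is fully home against the steel stop. Then, without lifting the star knob off its stud, turn it gently backwards (anticlockwise seen from above) until you feel it drop into the thread, and from there forwards (clockwise) until it has pulled the clamp arm firmly down on the block. Let go, and leave the glue bottle, the blue bin and the screwdriver alone.

Things in the scene. Friction and masses are not known exactly. Their poses are not given: they have to be found in the camera images.
- hold_down: Blue hold-down fixture fixed to the bench: bed plate 225 x 150 x 18 mm (x -150 to +75, y -75 to +75 mm in its frame). Origin on the bench, z up; its +x runs along the block's lane to the stop. The lane is centred on y = +30 mm; two rails 7 mm high leave 54 mm of width from x = -52 to +48 mm.
- stop_face (a point): Middle of the steel stop's face, 6 mm above the bed (z = 24 mm); the stop is 14 mm high. Axes as the fixture's: +x points into the stop.
- stud_axis (a point): On the axis of the upright stud (26 mm thick, brass coarse three-start right-hand thread, a start every 120 degrees, turn as mounted unknown), level with the clamp arm's top face when up (z = 44 mm), axes as the fixture's. The dark steel arm: 64 mm square, 6 mm thick plate round the stud, and a 34 mm wide arm over the lane.
- knob_grip (a point): Centre of the star knob's black head, on its axis, 30 mm above its underside (16 mm below its top, which has an orange dot). The head is 32 mm high: hub 46 mm across, four lobes out to 66 mm across, 12 mm thick, at 45 degrees to this point's x and y axes; so the hollows, 26 mm wide, lie on those axes. The lower 14 mm is a plain flange, 52 mm wide.
- star_knob: The same loose knob (closed cap, 46 mm high, about 0.12 kg), origin under its centre. Three hidden lugs rest on top of the thread, 4 to 9 mm above the arm. Forwards (clockwise) it now jams. Backwards 10 to 80 degrees it climbs up to 5 mm, then drops about 9 mm on to the arm; 25 degrees on it meets a stop. Press 2 to 6 N, turn with under 0.3 N m; over 80 N on the fixture damages the thread.
- clamp_arm (a joint): How far the clamp arm is down (m), 0 up; a spring holds it up (5 N, plus 1 N per mm). Its rubber foot meets the block at 0.001 and gives at 4 N per mm. From the drop, 45 to 70 degrees of forward turn pull the arm down to 0.0016; 70 to 95 degrees bring it to about 0.0028, where the knob meets a hard end stop. It stays where it is left.
- block_center (a point): Centre of the wooden work block, 120 x 50 x 12 mm (x, y, z), loose on the bed in the lane, its far end 25 to 45 mm short of the stop. Its near end face (-x) is free and can be pushed. Home: this centre lies 60 mm before the stop's face.
- glue: White glue bottle, 40 mm thick, 85 mm high, origin under its centre; leave alone.
- bin: Blue open bin, 100 x 75 x 45 mm, origin under its centre; leave alone.
- driver: Red-handled screwdriver lying on the bench, about 200 mm long; leave alone.
Things that resemble listed ones, but are neither listed nor needed, are in the scene too. Of the things that look like the part that bears block_center, the largest one is meant. There is more than one size of the star_knob; the one meant has the size given above.

How it is judged:
By the outcome, as a careful person would: the job done as asked, in the order asked, and still so for the second after the job is handed in, with the robot touching nothing.
It also fails if it takes over 72 s, if anything falls off the work surface, if the arm or the gripper's body presses on something with over 40 N, if the wrist force passes 120 N, or if a joint passes its speed limit or range.

## Working session

There is one attempt and no reset: what is moved stays moved. The work goes in short steps, Python scripts to look and compute and a shell command to move; the robot and the scene stay as the last step left them, time stands still between calls to the robot, and variables do not carry over. Pictures are saved under pics/ and viewed, and the job is handed in when it is done.

```bash
mkdir -p pics; ls; python3 - <<'E'
from plant import bot
import cv2
for n in("scene","top"):
    im=bot.capture(n); cv2.imwrite(f"pics/{n}0.png",im[:,:,::-1])
    p=bot.camera_params(n); print(n,p)
print(bot.get_obs(), bot.grip_depth)
E
```

```text
pics
scene {'fx': 485.5732991832244, 'fy': 485.5732991832244, 'cx': 283.37784482345086, 'cy': 213.0830126030601, 'R': array([[ 0.56944952,  0.82193413, -0.01230994],
       [ 0.67813293, -0.47818028, -0.55810336],
       [-0.46461057,  0.30946391, -0.82968012]]), 't': array([-371.95921491, -326.92376671, 1229.72157365])}
top {'fx': 477.3809977008753, 'fy': 477.3809977008753, 'cx': 282.6303203808395, 'cy': 204.85178891630355, 'R': array([[-1.18044607e-02, -9.99929969e-01,  8.43311263e-04],
       [-9.83465476e-01,  1.14576678e-02, -1.80732895e-01],
       [ 1.80710576e-01, -2.96282186e-03, -9.83531855e-01]]), 't': array([ 63.87136224, 564.82532071, 952.88766105])}
{'time': 0.1, 'joint_positions': array([ 9.69978992e-01,  3.42646072e-01,  1.52490573e+00, -1.49082863e-06,
        1.27539279e+00, -1.45999719e-01]), 'dq': array([-2.92428834e-06, -2.89895855e-03, -2.82381302e-03, -1.00582624e-03,
        1.23883850e-03,  3.47205467e-04]), 'tau': array([ 2.19120891e-03, -4.32001984e+01, -2.44693941e+01,  7.20994477e-02,
        5.25442546e-02, -4.35633115e-05]), 'tool_pos': array([230.4097745 , 471.34370135, 226.12357872]), 'tcp_rot': array([-3.14139738e+00,  1.33776349e-03,  1.11597928e+00]), 'contact_force': array([0.28332295, 0.23192035, 0.07256464]), 'moment': array([-0.00665998, -0.01602195, -0.02511574]), 'grip_width': 91.80662730075547} 18.8
```

View pics/scene0.png

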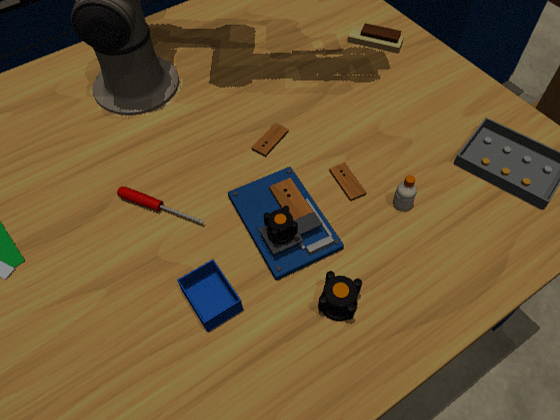

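View pics/top0.png

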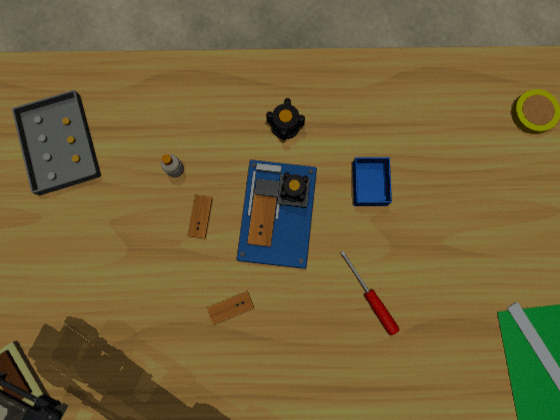

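```bash
python3 - <<'E'
import cv2
a=cv2.imread("pics/top0.png")[150:280,220:345]; cv2.imwrite("pics/top0z.png",cv2.resize(a,None,fx=4.6,fy=4.6,interpolation=cv2.INTER_CUBIC))
a=cv2.imread("pics/scene0.png")[155:285,215:355]; cv2.imwrite("pics/scene0z.png",cv2.resize(a,None,fx=4.6,fy=4.6,interpolation=cv2.INTER_CUBIC))
E
```

```text
(no output)
```

View pics/top0z.png

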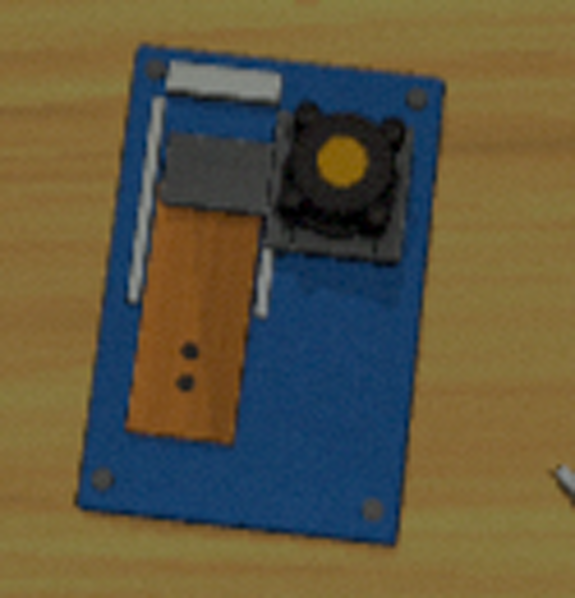

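View pics/scene0z.png

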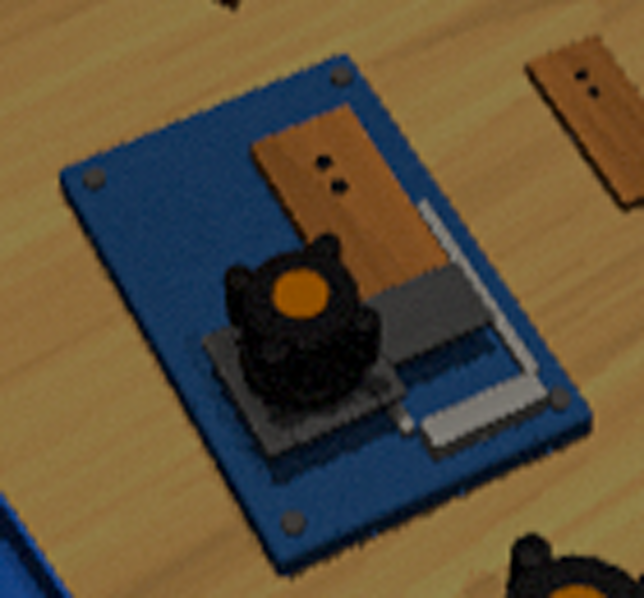

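```bash
cat > h.py <<'E'
import numpy as np, cv2
from scipy.optimize import least_squares
from plant import bot
P={n:bot.camera_params(n) for n in("scene","top")}
def proj(n,X):
    p=P[n]; c=np.atleast_2d(X)@p["R"].T+p["t"]
    return np.c_[p["fx"]*c[:,0]/c[:,2]+p["cx"],p["fy"]*c[:,1]/c[:,2]+p["cy"]]
def fw(f,pts):
    pts=np.atleast_2d(np.array(pts,float)); c,s=np.cos(f[2]),np.sin(f[2])
    return np.c_[f[0]+c*pts[:,0]-s*pts[:,1],f[1]+s*pts[:,0]+c*pts[:,1],pts[:,2]]
def atz(n,uv,z):
    p=P[n]; d=p["R"].T@np.array([(uv[0]-p["cx"])/p["fx"],(uv[1]-p["cy"])/p["fy"],1]); o=-p["R"].T@p["t"]
    return o+d*(z-o[2])/d[2]
def tri(us,ut):
    return least_squares(lambda X:np.r_[proj("scene",X)[0]-us,proj("top",X)[0]-ut],[500,0,50]).x
E
python3 - <<'E'
from h import *
zt=lambda a:np.array(a,float)/4.6-0.4+np.array([220,150])
zs=lambda a:np.array(a,float)/4.6-0.4+np.array([215,155])
C=[[75,75,18],[75,-75,18],[-150,-75,18],[-150,75,18]]
T=zt([(139,45),(443,78),(396,541),(80,505)]); S=zs([(592,413),(287,558),(62,172),(348,56)])
for n,U in(("top",T),("scene",S)):
    r=least_squares(lambda f:(proj(n,fw(f,C))-U).ravel(),[500,60,0]); print(n,r.x,r.fun.round(2))
r=least_squares(lambda f:np.r_[(proj("top",fw(f,C))-T).ravel(),(proj("scene",fw(f,C))-S).ravel()],[500,60,0]);print(r.x,np.degrees(r.x[2]))
f=r.x; c,s=np.cos(f[2]),np.sin(f[2])
def inf(X): d=X-np.r_[f[:2],0]; return [c*d[0]+s*d[1],-s*d[0]+c*d[1],d[2]]
d=tri(zs((301,294)),zt((342,160))); print("dot",d,np.round(inf(d),1))
for z in (94,97,99): print(z,np.round(inf(atz("top",zt((342,160)),z)),1),np.round(inf(atz("scene",zs((301,294)),z)),1))
for q in [(127,431),(234,444)]: print("block near", np.round(inf(atz("top",zt(q),30)),1))
for q in [(252,146),(350,103)]: print("block near s", np.round(inf(atz("scene",zs(q),30)),1))
for q in [(166,97),(278,104)]: print("stop face top", np.round(inf(atz("top",zt(q),32)),1))
for q in [(158,204),(270,212),(168,135),(277,250),(400,262)]: print("arm", np.round(inf(atz("top",zt(q),44)),1))
for q in [(307,112),(393,130),(375,213),(293,200)]: 
    v=np.array(inf(atz("top",zt(q),90)))[:2]-np.array(inf(d))[:2]; print("lobe",v,np.degrees(np.arctan2(v[1],v[0])))
E
```

```text
top [ 5.93055583e+02  6.45783146e+01 -1.22974783e-01] [-0.56 -0.79  0.77 -0.67  0.59  0.68 -0.78  0.64]
scene [ 5.93652334e+02  6.36595785e+01 -1.24118307e-01] [ 1.77  0.1  -0.88  1.4  -1.04 -0.61  0.12 -1.66]
[ 5.93311257e+02  6.41220377e+01 -1.23694243e-01] -7.087158051756422
dot [598.67667418  32.93513445  96.04302021] [  9.2 -30.3  96. ]
94 [ 10.  -29.2  94. ] [  7.7 -30.6  94. ]
97 [  9.4 -29.2  97. ] [  9.5 -31.5  97. ]
99 [  8.9 -29.2  99. ] [ 10.7 -32.   99. ]
block near [-113.5   55.5   30. ]
block near [-113.9    5.8   30. ]
block near s [-111.3    5.    30. ]
block near s [-112.1   55.4   30. ]
stop face top [45.3 56.8 32. ]
stop face top [47.9  3.8 32. ]
arm [-8.7 53.2 44. ]
arm [-6.7  1.3 44. ]
arm [24.3 52.6 44. ]
arm [-24.1  -4.   44. ]
arm [-23.3 -60.9  44. ]
lobe [21.80362801 18.91175396] 40.93729976697278
lobe [ 17.90052688 -19.95102259] -48.100798516884964
lobe [-20.39734389 -15.94423768] -141.98589841295453
lobe [-18.62219956  20.64598084] 132.0497327334579
```

```bash
cat >> h.py <<'E'
F=np.array([593.3,64.1,-0.1237])
def go(x,y,z,yawdeg,o=None):
    """world TCP target, tool down; prints shares from the present pose"""
    from scipy.spatial.transform import Rotation as Q
    o=o or bot.get_obs(); R=Q.from_euler("xyz",o["tcp_rot"]); G=Q.from_euler("xyz",[np.pi,0,np.radians(yawdeg)])
    sh=R.inv().apply(np.array([x,y,z])-o["tool_pos"])/200; tu=np.degrees((R.inv()*G).as_rotvec())/45
    print("t",round(o["time"],2),"pos",o["tool_pos"].round(1),"yaw",np.degrees(o["tcp_rot"][2]).round(1),"F",o["contact_force"].round(1),"w",round(o["grip_width"],1))
    print("shift",sh.round(3),"turn",tu.round(3))
def overlay(n,src,dst,kx,ky,kyaw,kz,box,k=5,bx=None):
    im=cv2.imread(src); x0,y0,x1,y1=box
    im=cv2.resize(im[y0:y1,x0:x1],None,fx=k,fy=k,interpolation=cv2.INTER_CUBIC)
    im=cv2.convertScaleAbs(im,alpha=1.6,beta=15)
    def L(p,col,cl=True):
        u=(proj(n,p)+.5-[x0,y0])*k-.5
        cv2.polylines(im,[np.round(u*8).astype(int)],cl,col,1,cv2.LINE_AA,3)
    L(fw(F,[[75,75,18],[75,-75,18],[-150,-75,18],[-150,75,18]]),(0,255,255))
    a=np.radians(np.arange(0,361,6)); K=[*fw(F,[[kx,ky,0]])[0][:2],kyaw]
    ct=np.array([23*np.cos(a),23*np.sin(a),0*a+kz+46]).T
    L(fw(K,ct),(0,255,0))
    for q in range(4):
        b=np.radians(45+90*q); e=np.array([np.cos(b),np.sin(b)]);m=np.array([-e[1],e[0]])
        for zz,col in((46,(255,255,0)),(14,(255,0,255))):
            pp=[[*(e*r+m*w),kz+zz] for r,w in((23,6),(33,6),(33,-6),(23,-6))]; L(fw(K,pp),col)
    if bx is not None: L(fw(F,[[bx-60,5,30],[bx+60,5,30],[bx+60,55,30],[bx-60,55,30]]),(0,0,255))
    L(fw(F,[[kx-32,ky-32,44],[kx+32,ky-32,44],[kx+32,ky+32,44],[kx-32,ky+32,44]]),(255,128,0))
    cv2.imwrite(dst,im)
E
python3 - <<'E'
from h import *
for n,b in(("top",(220,150,345,270)),("scene",(215,155,355,275))):
    overlay(n,f"pics/{n}0.png",f"pics/{n}0o.png",8.8,-30,F[2]+np.radians(-4),50,b,5,-53)
E
```

```text
(no output)
```

View pics/top0o.png

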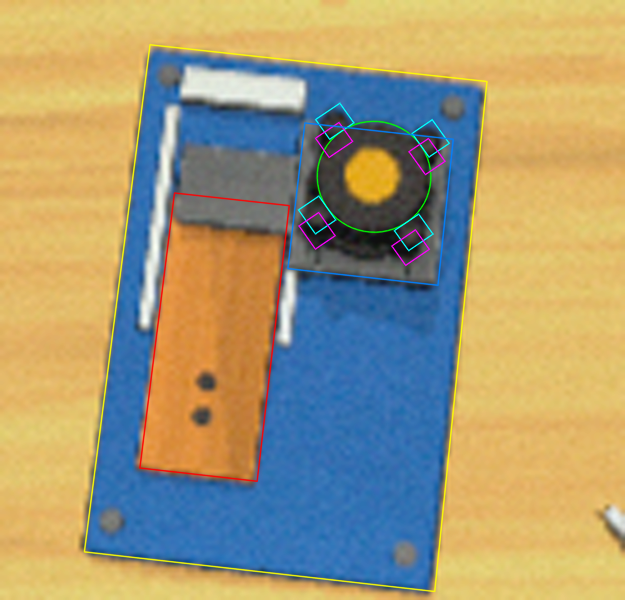

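View pics/scene0o.png

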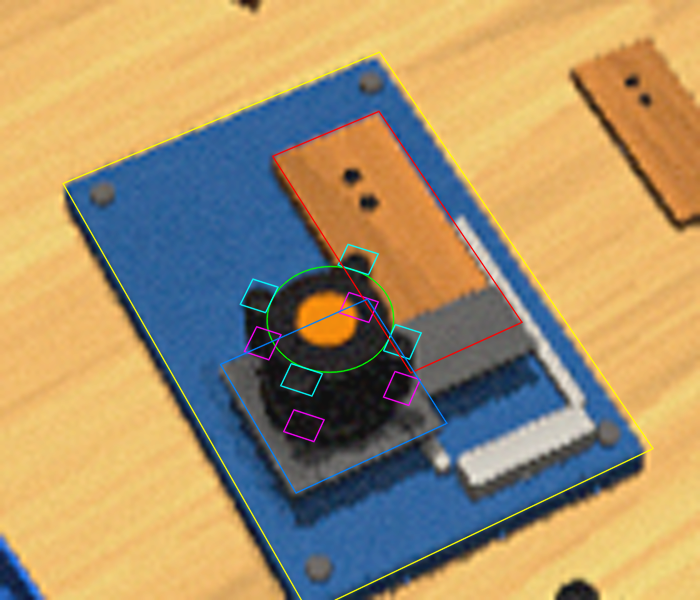

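```bash
python3 -c "
from h import *
p=fw(F,[[-142,30,0]])[0];go(p[0],p[1],120,82.9)"
```

```text
t 0.1 pos [230.4 471.3 226.1] yaw 63.9 F [0.3 0.2 0.1] w 91.8
shift [-1.12   1.804  0.532] turn [-0.001  0.002 -0.421]
```

```bash
python3 -m inch '[[[-0.14,0.225,0,0,0,-0.1,1],[-0.28,0.45,0,0,0,-0.2,1],[-0.42,0.675,0,0,0,-0.3,1],[-0.56,0.9,0,0,0,-0.42,1],[-0.56,0.9,0,0,0,-0.42,1],[-0.56,0.9,0,0,0,-0.42,1],[-0.56,0.9,0,0,0,-0.42,1],[-0.56,0.9,0,0,0,-0.42,1],[-0.56,0.9,0,0,0,-0.42,1],[-0.56,0.9,0,0,0,-0.42,1]]]'; python3 -c "
from h import *
p=fw(F,[[-142,30,0]])[0];go(p[0],p[1],120,82.9)"
```

```text
time: 1.35
tool_pos: [342.9, 292.2, 226.7]
tcp_rot: [-3.142, -0.0, 1.446]
contact_force: [-0.2, 0.2, 0.2]
grip_width: 0.7
t 1.35 pos [342.9 292.2 226.7] yaw 82.9 F [-0.2  0.2  0.2] w 0.7
shift [-0.827  0.674  0.533] turn [-0. -0. -0.]
```

```bash
python3 -m inch '[[[-0.2,0.17,0,0,0,0,1],[-0.41,0.34,0.1,0,0,0,1],[-0.62,0.51,0.3,0,0,0,1],[-0.827,0.674,0.5,0,0,0,1],[-0.827,0.674,0.6,0,0,0,1],[-0.827,0.674,0.7,0,0,0,1],[-0.827,0.674,0.85,0,0,0,1],[-0.827,0.674,0.9,0,0,0,1],[-0.827,0.674,0.9,0,0,0,1],[-0.827,0.674,0.9,0,0,0,1]]]'; python3 - <<'E'
from h import *
p=fw(F,[[-142,30,0]])[0];go(p[0],p[1],22.5,82.9)
for n in("scene","top"): cv2.imwrite(f"pics/{n}1.png",bot.capture(n)[:,:,::-1])
a=cv2.imread("pics/scene1.png")[105:285,155:375]; b=cv2.imread("pics/top1.png")[140:320,200:380]
cv2.imwrite("pics/c1.png",np.hstack([cv2.resize(a,(440,360)),cv2.resize(b,(360,360))]))
E
```

```text
time: 2.6
tool_pos: [457.0, 111.2, 47.6]
tcp_rot: [3.14, -0.0, 1.446]
contact_force: [0.3, 0.5, 0.1]
grip_width: 0.2
t 2.6 pos [457.  111.2  47.6] yaw 82.9 F [0.3 0.5 0.1] w 0.2
shift [ 0.    -0.005  0.126] turn [ 0.002 -0.001 -0.001]
```

View pics/c1.png

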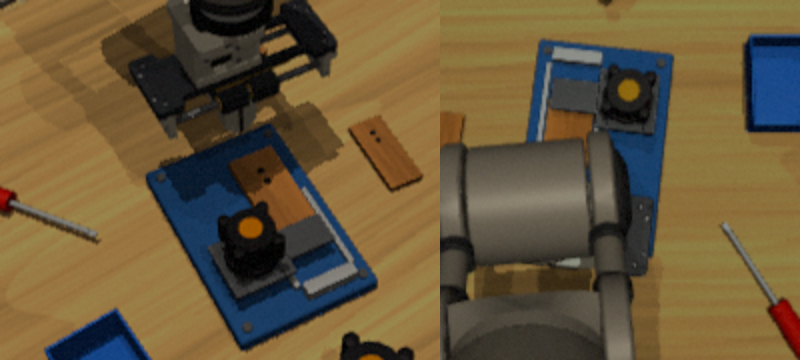

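```bash
python3 -m inch '[[[0,0,0.06,0,0,0,1],[0,0,0.122,0,0,0,1],[0,0.03,0.122,0,0,0,1],[0,0.06,0.122,0,0,0,1],[0,0.09,0.122,0,0,0,1],[0,0.12,0.122,0,0,0,1],[0,0.15,0.122,0,0,0,1],[0,0.18,0.122,0,0,0,1],[0,0.2,0.122,0,0,0,1],[0,0.22,0.122,0,0,0,1]]]'; python3 - <<'E'
from h import *
o=bot.get_obs();d=o["tool_pos"]-np.r_[F[:2],0];c,s=np.cos(F[2]),np.sin(F[2]);print(c*d[0]+s*d[1],-s*d[0]+c*d[1],d[2],o["contact_force"])
im=bot.capture("scene");cv2.imwrite("pics/scene2.png",im[:,:,::-1])
cv2.imwrite("pics/scene2z.png",cv2.resize(im[130:280,205:365,::-1],None,fx=4,fy=4,interpolation=cv2.INTER_CUBIC))
E
```

```text
time: 3.95
tool_pos: [500.0, 105.6, 22.3]
tcp_rot: [-3.141, -0.0, 1.446]
contact_force: [-3.6, -0.5, 2.9]
grip_width: 0.5
-97.7076747459131 29.644089490244376 22.315823231540218 [-3.58254111 -0.50360819  2.93467328]
```

View pics/scene2z.png

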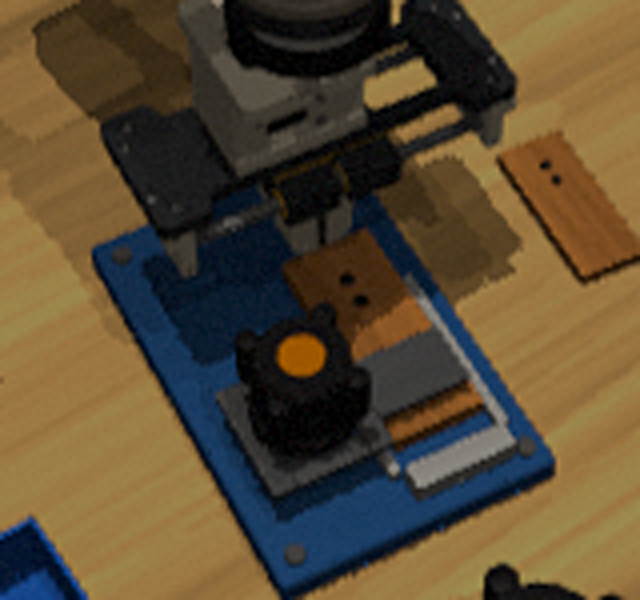

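```bash
python3 -m inch '[[[0,0.01,0,0,0,0,1],[0,0.02,0,0,0,0,1],[0,0.03,0,0,0,0,1],[0,0.04,0,0,0,0,1],[0,0.045,0,0,0,0,1],[0,0.05,0,0,0,0,1],[0,0.055,0,0,0,0,1],[0,0.06,0,0,0,0,1],[0,0.06,0,0,0,0,1],[0,0.06,0,0,0,0,1]]]'; python3 - <<'E'
from h import *
o=bot.get_obs();d=o["tool_pos"]-np.r_[F[:2],0];c,s=np.cos(F[2]),np.sin(F[2]);print(c*d[0]+s*d[1],-s*d[0]+c*d[1],d[2],o["contact_force"])
im=bot.capture("scene");cv2.imwrite("pics/scene3.png",im[:,:,::-1])
cv2.imwrite("pics/scene3z.png",cv2.resize(im[190:280,255:365,::-1],None,fx=6,fy=6,interpolation=cv2.INTER_CUBIC))
E
```

```text
time: 5.25
tool_pos: [512.1, 104.1, 22.4]
tcp_rot: [3.141, -0.0, 1.446]
contact_force: [-0.3, 0.7, 0.3]
grip_width: 0.2
-85.50574937981524 29.653290927022983 22.419669978351088 [-0.27748451  0.69751848  0.31365824]
```

View pics/scene3z.png

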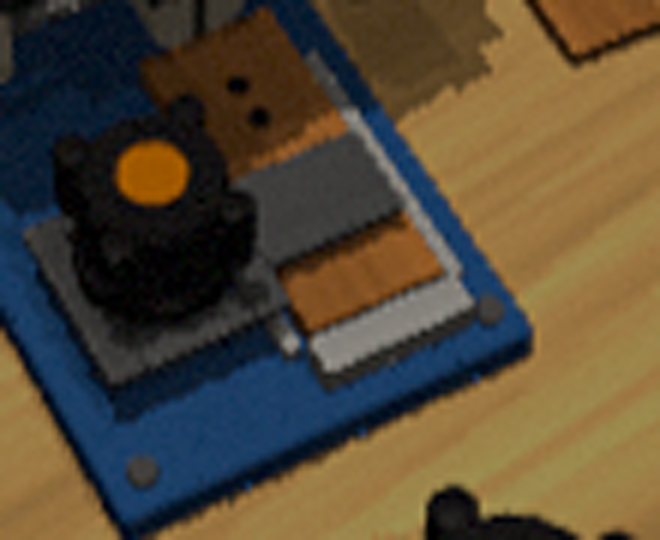

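```bash
python3 -m inch '[[[0,0.0025,0,0,0,0,1],[0,0.005,0,0,0,0,1],[0,0.0075,0,0,0,0,1],[0,0.01,0,0,0,0,1],[0,0.01,0,0,0,0,1],[0,0.0125,0,0,0,0,1],[0,0.015,0,0,0,0,1],[0,0.015,0,0,0,0,1],[0,0.015,0,0,0,0,1],[0,0.015,0,0,0,0,1]]]'
```

```text
time: 6.55
tool_pos: [514.8, 103.7, 22.3]
tcp_rot: [-3.142, -0.0, 1.446]
contact_force: [-2.3, 0.3, 1.8]
grip_width: 0.7
```

```bash
python3 -m inch '[[[0,0.0025,0,0,0,0,1],[0,0.005,0,0,0,0,1],[0,0.0075,0,0,0,0,1],[0,0.01,0,0,0,0,1],[0,0.01,0,0,0,0,1],[0,0.01,0,0,0,0,1],[0,0.01,0,0,0,0,1],[0,0.01,0,0,0,0,1],[0,0.01,0,0,0,0,1],[0,0.01,0,0,0,0,1]]]'
```

```text
time: 7.8
tool_pos: [514.9, 103.7, 22.3]
tcp_rot: [-3.138, 0.0, 1.446]
contact_force: [-8.9, 1.1, 6.3]
grip_width: 0.7
```

```bash
python3 -m inch '[[[0,0.005,0,0,0,0,1],[0,0.005,0,0,0,0,1],[0,-0.05,0,0,0,0,1],[0,-0.1,-0.1,0,0,0,1],[0,-0.15,-0.4,0,0,0,1],[0,-0.15,-0.7,0,0,0,0],[0,-0.15,-0.7,0,0,0.2,0],[0,-0.15,-0.7,0,0,0.4,0],[0,-0.15,-0.7,0,0,0.6,0],[0,-0.15,-0.7,0,0,0.8,0]]]'
python3 - <<'E'
from h import *
for n in("scene","top"): cv2.imwrite(f"pics/{n}4.png",bot.capture(n)[:,:,::-1])
for n,b in(("scene",(215,155,355,275)),("top",(220,150,345,270))):
    overlay(n,f"pics/{n}4.png",f"pics/{n}4o.png",8.8,-30,F[2]+np.radians(-4),50,b,5,-12.5)
p=fw(F,[[8.8,-30,0]])[0];go(p[0],p[1],140,-11)
E
```

```text
time: 9.05
tool_pos: [487.6, 107.1, 162.5]
tcp_rot: [3.14, -0.001, 0.812]
contact_force: [-0.3, -0.6, 0.1]
grip_width: 44.2
t 9.15 pos [487.5 107.1 162.4] yaw 46.8 F [-0.8  0.6 -0.2] w 45.7
shift [0.11  0.657 0.113] turn [ 1.000e-03 -2.000e-03  1.284e+00]
```

View pics/scene4o.png

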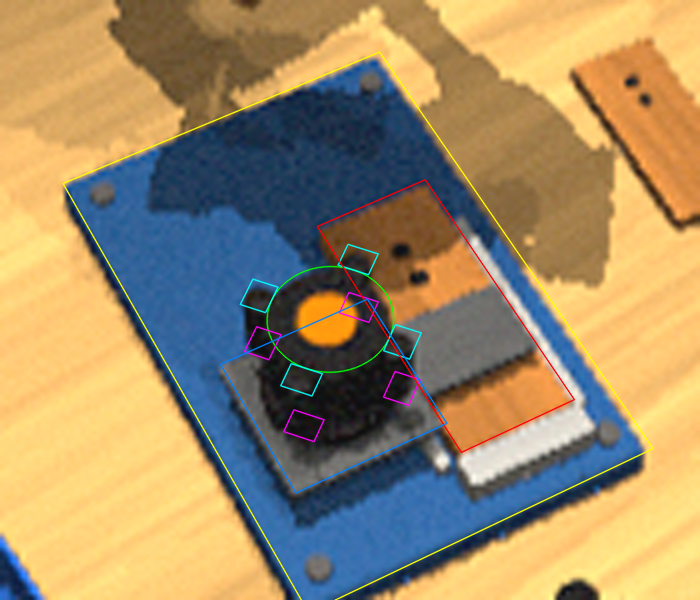

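View pics/top4o.png

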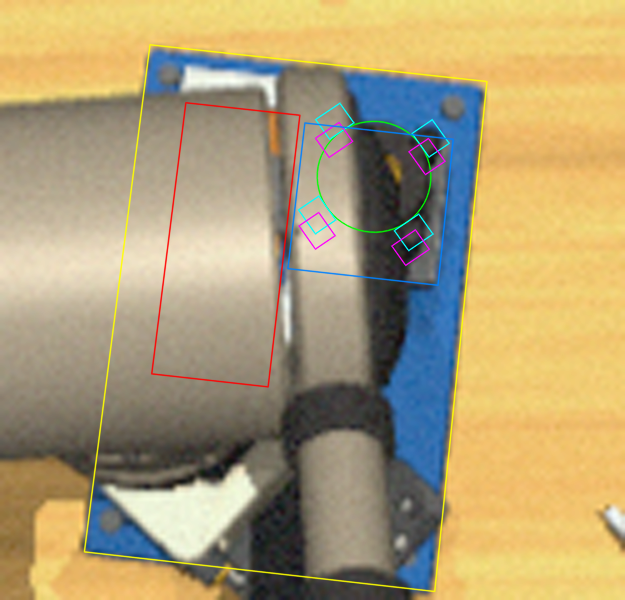

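```bash
python3 -m inch '[[[0.02,0.1,0,0,0,0.2,-1],[0.04,0.25,0,0,0,0.4,-1],[0.07,0.4,0.05,0,0,0.6,-1],[0.09,0.55,0.1,0,0,0.8,-1],[0.11,0.657,0.113,0,0,0.95,-1],[0.11,0.657,0.113,0,0,0.95,-1],[0.11,0.657,0.113,0,0,0.95,-1],[0.11,0.657,0.113,0,0,0.95,-1],[0.11,0.657,0.113,0,0,0.95,-1],[0.11,0.657,0.113,0,0,0.95,-1]]]'
python3 - <<'E'
from h import *
p=fw(F,[[9,-30.1,0]])[0];go(p[0],p[1],105,-11)
E
```

```text
time: 10.4
tool_pos: [597.8, 33.6, 140.0]
tcp_rot: [-3.142, -0.0, 0.072]
contact_force: [-0.2, 0.3, -0.5]
grip_width: 92.0
t 10.4 pos [597.8  33.6 140. ] yaw 4.1 F [-0.2  0.3 -0.5] w 92.0
shift [0.003 0.003 0.175] turn [-0.    -0.     0.337]
```

```bash
python3 -m inch '[[[0.003,0.003,0,0,0,0.2,-1],[0.003,0.003,0.04,0,0,0.337,-1],[0.003,0.003,0.08,0,0,0.337,-1],[0.003,0.003,0.12,0,0,0.337,-1],[0.003,0.003,0.16,0,0,0.337,-1],[0.003,0.003,0.175,0,0,0.337,-1],[0.003,0.003,0.175,0,0,0.337,-1],[0.003,0.003,0.175,0,0,0.337,-1],[0.003,0.003,0.175,0,0,0.337,-1],[0.003,0.003,0.175,0,0,0.337,-1]]]'
python3 - <<'E'
from h import *
p=fw(F,[[9,-30.1,0]])[0];go(p[0],p[1],67,-11)
for n in("scene",): cv2.imwrite(f"pics/{n}5.png",bot.capture(n)[:,:,::-1])
im=cv2.imread("pics/scene5.png")[120:270,210:360]; cv2.imwrite("pics/scene5z.png",cv2.convertScaleAbs(cv2.resize(im,None,fx=4,fy=4,interpolation=cv2.INTER_CUBIC),alpha=1.8,beta=15))
E
```

```text
time: 11.65
tool_pos: [598.7, 32.8, 104.9]
tcp_rot: [-3.141, -0.0, -0.193]
contact_force: [-1.6, -0.0, -0.5]
grip_width: 91.5
t 11.65 pos [598.7  32.8 104.9] yaw -11.1 F [-1.6 -0.  -0.5] w 91.5
shift [-0.001 -0.001  0.19 ] turn [-0.    -0.001 -0.002]
```

View pics/scene5z.png

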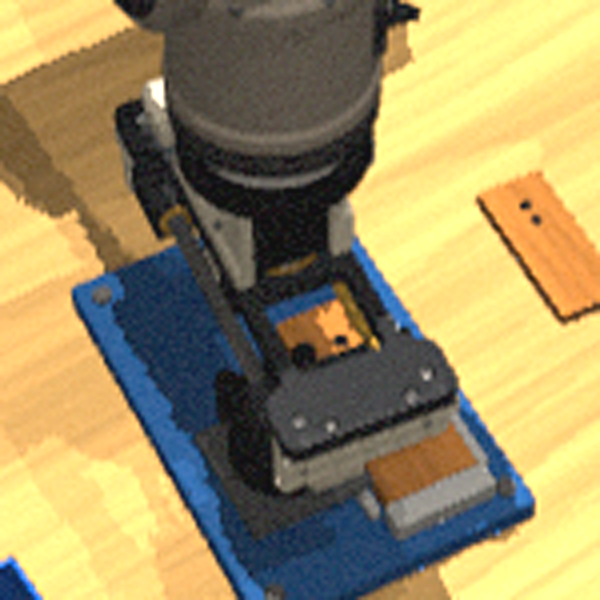

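```bash
python3 -m inch '[[[0,0,0.05,0,0,0,-1],[0,0,0.1,0,0,0,-1],[0,0,0.15,0,0,0,-1],[0,0,0.19,0,0,0,-1],[0,0,0.19,0,0,0,-1],[0,0,0.19,0,0,0,0.5],[0,0,0.19,0,0,0,1],[0,0,0.19,0,0,0,1],[0,0,0.19,0,0,0,1],[0,0,0.19,0,0,0,1]]]'
python3 - <<'E'
from h import *
o=bot.get_obs();print(o)
E
```

```text
time: 12.95
tool_pos: [598.4, 32.9, 66.8]
tcp_rot: [-3.142, 0.0, -0.193]
contact_force: [-1.8, 1.7, 3.2]
grip_width: 46.4
{'time': 12.95, 'joint_positions': array([-7.30410152e-02,  6.36603579e-01,  1.50786228e+00,  1.40034824e-04,
        9.97396984e-01,  1.20166964e-01]), 'dq': array([ 0.00021319, -0.00222802,  0.00713258,  0.00441307,  0.01677661,
        0.00078211]), 'tau': array([-2.34854054e-01, -5.28635395e+01, -2.14067280e+01, -3.46891698e-02,
       -8.32511466e-01, -2.24699441e-02]), 'tool_pos': array([598.42220306,  32.85450792,  66.79255434]), 'tcp_rot': array([-3.14150828e+00,  2.82348466e-04, -1.93283950e-01]), 'contact_force': array([-1.79802906,  1.67938743,  3.1524593 ]), 'moment': array([ 0.10827535,  0.54251907, -0.044063  ]), 'grip_width': 46.41948271065423}
```

```bash
python3 -m inch '[[[0,0,0,0,0,-0.03,1],[0,0,0,0,0,-0.06,1],[0,0,0,0,0,-0.09,1],[0,0,0,0,0,-0.12,1],[0,0,0,0,0,-0.12,1],[0,0,0,0,0,-0.12,1],[0,0,0,0,0,-0.12,1],[0,0,0,0,0,-0.12,1],[0,0,0,0,0,-0.12,1],[0,0,0,0,0,-0.12,1]]]'
python3 - <<'E'
from h import *
o=bot.get_obs();print(o["tool_pos"].round(2),np.degrees(o["tcp_rot"]).round(2),o["contact_force"].round(2),o["moment"].round(3),o["grip_width"])
E
```

```text
time: 14.2
tool_pos: [598.5, 32.9, 67.0]
tcp_rot: [-3.142, -0.0, -0.099]
contact_force: [-3.4, 0.0, 5.3]
grip_width: 45.8
[598.5   32.86  66.95] [-180.     -0.     -5.67] [-3.37  0.01  5.28] [-0.136  0.603 -0.095] 45.76296756680363
```

```bash
python3 -m inch '[[[0,0,-0.001,0,0,-0.03,1],[0,0,-0.002,0,0,-0.06,1],[0,0,-0.002,0,0,-0.09,1],[0,0,-0.003,0,0,-0.12,1],[0,0,-0.003,0,0,-0.15,1],[0,0,-0.003,0,0,-0.15,1],[0,0,-0.003,0,0,-0.15,1],[0,0,-0.003,0,0,-0.15,1],[0,0,-0.003,0,0,-0.15,1],[0,0,-0.003,0,0,-0.15,1]]]'
python3 - <<'E'
from h import *
o=bot.get_obs();print(o["tool_pos"].round(2),np.degrees(o["tcp_rot"]).round(2),o["contact_force"].round(2),o["moment"].round(3),o["grip_width"])
E
```

```text
time: 15.45
tool_pos: [598.6, 32.9, 67.5]
tcp_rot: [-3.141, -0.0, 0.02]
contact_force: [-2.7, 0.9, 5.9]
grip_width: 45.3
[598.63  32.92  67.5 ] [-1.7999e+02 -2.0000e-02  1.1300e+00] [-2.69  0.91  5.87] [-0.06   0.579 -0.017] 45.34606661638613
```

```bash
python3 -m inch '[[[0,0,-0.002,0,0,-0.03,1],[0,0,-0.003,0,0,-0.06,1],[0,0,-0.004,0,0,-0.09,1],[0,0,-0.005,0,0,-0.12,1],[0,0,-0.005,0,0,-0.15,1],[0,0,-0.005,0,0,-0.15,1],[0,0,-0.005,0,0,-0.15,1],[0,0,-0.005,0,0,-0.15,1],[0,0,-0.005,0,0,-0.15,1],[0,0,-0.005,0,0,-0.15,1]]]'
python3 - <<'E'
from h import *
o=bot.get_obs();print(o["tool_pos"].round(2),np.degrees(o["tcp_rot"]).round(2),o["contact_force"].round(2),o["moment"].round(3),o["grip_width"])
E
```

```text
time: 16.7
tool_pos: [598.6, 32.8, 68.3]
tcp_rot: [-3.142, -0.0, 0.137]
contact_force: [-0.9, -0.3, -0.5]
grip_width: 45.8
[598.57  32.82  68.29] [-180.     -0.      7.83] [-0.92 -0.34 -0.52] [-0.201  0.197 -0.008] 45.79648593809882
```

```bash
python3 -m inch '[[[0,0,0.001,0,0,0,1],[0,0,0.002,0,0,0,1],[0,0,0.003,0,0,0,1],[0,0,0.004,0,0,0,1],[0,0,0.005,0,0,0,1],[0,0,0.005,0,0,0,1],[0,0,0.005,0,0,0,1],[0,0,0.005,0,0,0,1],[0,0,0.005,0,0,0,1],[0,0,0.005,0,0,0,1]]]'
python3 - <<'E'
from h import *
o=bot.get_obs();print(o["tool_pos"].round(2),np.degrees(o["tcp_rot"]).round(2),o["contact_force"].round(2),o["moment"].round(3),o["grip_width"])
E
```

```text
time: 17.95
tool_pos: [598.6, 32.8, 67.9]
tcp_rot: [3.142, -0.0, 0.137]
contact_force: [-3.2, -0.3, 7.2]
grip_width: 45.9
[598.62  32.81  67.89] [ 1.80e+02 -3.00e-02  7.83e+00] [-3.21 -0.29  7.22] [-0.163  0.728 -0.047] 45.94328424459666
```

```bash
python3 -m inch '[[[0,0,-0.002,0,0,-0.04,1],[0,0,-0.003,0,0,-0.08,1],[0,0,-0.004,0,0,-0.12,1],[0,0,-0.005,0,0,-0.16,1],[0,0,-0.0055,0,0,-0.2,1],[0,0,-0.006,0,0,-0.24,1],[0,0,-0.006,0,0,-0.24,1],[0,0,-0.006,0,0,-0.24,1],[0,0,-0.006,0,0,-0.24,1],[0,0,-0.006,0,0,-0.24,1]]]'
python3 - <<'E'
from h import *
o=bot.get_obs();print(o["tool_pos"].round(2),np.degrees(o["tcp_rot"]).round(2),o["contact_force"].round(2),o["moment"].round(3),o["grip_width"])
E
```

```text
time: 19.2
tool_pos: [598.7, 32.9, 68.7]
tcp_rot: [3.142, -0.0, 0.326]
contact_force: [-1.9, 0.4, 5.3]
grip_width: 45.6
[598.69  32.88  68.68] [ 1.800e+02 -2.000e-02  1.869e+01] [-1.88  0.43  5.34] [ 0.038  0.499 -0.088] 45.624530958530364
```

```bash
python3 -m inch '[[[0,0,-0.001,0,0,-0.04,1],[0,0,-0.002,0,0,-0.08,1],[0,0,-0.003,0,0,-0.12,1],[0,0,-0.0035,0,0,-0.16,1],[0,0,-0.004,0,0,-0.2,1],[0,0,-0.0045,0,0,-0.24,1],[0,0,-0.0045,0,0,-0.24,1],[0,0,-0.0045,0,0,-0.24,1],[0,0,-0.0045,0,0,-0.24,1],[0,0,-0.0045,0,0,-0.24,1]]]'
python3 - <<'E'
from h import *
o=bot.get_obs();print(o["tool_pos"].round(2),np.degrees(o["tcp_rot"]).round(2),o["contact_force"].round(2),o["moment"].round(3),o["grip_width"])
E
```

```text
time: 20.45
tool_pos: [598.5, 32.8, 69.3]
tcp_rot: [-3.141, 0.0, 0.514]
contact_force: [1.3, 0.3, -1.5]
grip_width: 46.1
[598.49  32.8   69.31] [-1.7999e+02  1.0000e-02  2.9420e+01] [ 1.28  0.31 -1.46] [-0.125 -0.144  0.017] 46.066354057228715
```

```bash
python3 -m inch '[[[0,0,0.002,0,0,0,1],[0,0,0.003,0,0,0,1],[0,0,0.004,0,0,0,1],[0,0,0.005,0,0,0,1],[0,0,0.006,0,0,0,1],[0,0,0.006,0,0,0,1],[0,0,0.006,0,0,0,1],[0,0,0.006,0,0,0,1],[0,0,0.006,0,0,0,1],[0,0,0.006,0,0,0,1]]]'
python3 - <<'E'
from h import *
o=bot.get_obs();print(o["tool_pos"].round(2),np.degrees(o["tcp_rot"]).round(2),o["contact_force"].round(2),o["moment"].round(3),o["grip_width"])
E
```

```text
time: 21.7
tool_pos: [598.7, 32.8, 69.0]
tcp_rot: [3.141, -0.001, 0.514]
contact_force: [-1.8, -0.5, 7.0]
grip_width: 45.8
[598.68  32.76  68.99] [ 1.7998e+02 -3.0000e-02  2.9430e+01] [-1.82 -0.5   6.99] [-0.14   0.29   0.008] 45.78065930963215
```

```bash
python3 -m inch '[[[0,0,-0.0015,0,0,-0.04,1],[0,0,-0.002,0,0,-0.08,1],[0,0,-0.003,0,0,-0.12,1],[0,0,-0.0035,0,0,-0.16,1],[0,0,-0.004,0,0,-0.2,1],[0,0,-0.0045,0,0,-0.24,1],[0,0,-0.0045,0,0,-0.24,1],[0,0,-0.0045,0,0,-0.24,1],[0,0,-0.0045,0,0,-0.24,1],[0,0,-0.0045,0,0,-0.24,1]]]'
python3 - <<'E'
from h import *
o=bot.get_obs();print(o["tool_pos"].round(2),np.degrees(o["tcp_rot"]).round(2),o["contact_force"].round(2),o["moment"].round(3),o["grip_width"])
E
```

```text
time: 22.95
tool_pos: [597.9, 32.9, 68.6]
tcp_rot: [-3.14, 0.001, 0.702]
contact_force: [-0.8, 0.3, -1.4]
grip_width: 46.0
[597.89  32.93  68.65] [-1.7993e+02  7.0000e-02  4.0230e+01] [-0.83  0.31 -1.43] [ 0.013  0.131 -0.004] 45.97751778056058
```

```bash
python3 -m inch '[[[0,0,0.002,0,0,0,1],[0,0,0.004,0,0,0,1],[0,0,0.005,0,0,0,1],[0,0,0.006,0,0,0,1],[0,0,0.007,0,0,0,1],[0,0,0.007,0,0,0,1],[0,0,0.007,0,0,0,1],[0,0,0.007,0,0,0,1],[0,0,0.007,0,0,0,1],[0,0,0.007,0,0,0,1]]]'
python3 - <<'E'
from h import *
o=bot.get_obs();print(o["tool_pos"].round(2),np.degrees(o["tcp_rot"]).round(2),o["contact_force"].round(2),o["moment"].round(3),o["grip_width"])
E
```

```text
time: 24.2
tool_pos: [598.4, 32.9, 67.7]
tcp_rot: [-3.141, 0.0, 0.702]
contact_force: [-3.9, 0.3, 1.6]
grip_width: 46.0
[598.44  32.86  67.71] [-1.7998e+02  1.0000e-02  4.0230e+01] [-3.91  0.33  1.63] [0.157 0.885 0.124] 46.0217979431441
```

```bash
python3 -m inch '[[[0,0,0.002,0,0,0,1],[0,0,0.004,0,0,0,1],[0,0,0.006,0,0,0,1],[0,0,0.008,0,0,0,1],[0,0,0.01,0,0,0,1],[0,0,0.012,0,0,0,1],[0,0,0.014,0,0,0,1],[0,0,0.015,0,0,0,1],[0,0,0.015,0,0,0,1],[0,0,0.015,0,0,0,1]]]'
python3 - <<'E'
from h import *
o=bot.get_obs();print(o["tool_pos"].round(2),np.degrees(o["tcp_rot"]).round(2),o["contact_force"].round(2),o["moment"].round(3),o["grip_width"])
E
```

```text
time: 25.45
tool_pos: [598.2, 33.0, 64.9]
tcp_rot: [-3.141, 0.0, 0.702]
contact_force: [-6.4, 1.5, 5.4]
grip_width: 46.0
[598.17  33.02  64.88] [-1.7996e+02  2.0000e-02  4.0240e+01] [-6.44  1.52  5.41] [0.292 1.179 0.13 ] 45.98660940515914
```

```bash
python3 -m inch '[[[-0.004,-0.005,0,0,0,-0.02,1],[-0.004,-0.005,0,0,0,-0.06,1],[-0.004,-0.005,0,0,0,-0.06,1],[-0.004,-0.005,0.002,0,0,-0.06,1],[-0.004,-0.005,0.004,0,0,-0.06,1],[-0.004,-0.005,0.006,0,0,-0.06,1],[-0.004,-0.005,0.008,0,0,-0.06,1],[-0.004,-0.005,0.01,0,0,-0.06,1],[-0.004,-0.005,0.01,0,0,-0.06,1],[-0.004,-0.005,0.01,0,0,-0.06,1]]]'
python3 - <<'E'
from h import *
o=bot.get_obs();print(o["tool_pos"].round(2),np.degrees(o["tcp_rot"]).round(2),o["contact_force"].round(2),o["moment"].round(3),o["grip_width"])
E
```

```text
time: 26.7
tool_pos: [597.3, 33.1, 62.7]
tcp_rot: [-3.142, -0.0, 0.749]
contact_force: [0.9, -0.1, -0.9]
grip_width: 45.8
[597.32  33.06  62.72] [-1.800e+02 -1.000e-02  4.293e+01] [ 0.93 -0.11 -0.93] [-0.033  0.003 -0.018] 45.763552277476506
```

```bash
python3 -m inch '[[[0,0,0.003,0,0,0,1],[0,0,0.006,0,0,0,1],[0,0,0.008,0,0,0,1],[0,0,0.01,0,0,0,1],[0,0,0.012,0,0,0,1],[0,0,0.014,0,0,0,1],[0,0,0.014,0,0,0,1],[0,0,0.014,0,0,0,1],[0,0,0.014,0,0,0,1],[0,0,0.014,0,0,0,1]]]'
python3 - <<'E'
from h import *
o=bot.get_obs();print(o["tool_pos"].round(2),np.degrees(o["tcp_rot"]).round(2),o["contact_force"].round(2),o["moment"].round(3),o["grip_width"])
E
```

```text
time: 27.95
tool_pos: [597.3, 33.1, 60.0]
tcp_rot: [3.142, -0.0, 0.749]
contact_force: [-1.5, -0.0, 2.8]
grip_width: 45.7
[597.32  33.06  59.96] [ 1.800e+02 -1.000e-02  4.293e+01] [-1.5  -0.04  2.75] [-0.019  0.259 -0.003] 45.73979101656464
```

```bash
python3 -m inch '[[[0,0,0,0,0,0.05,1],[0,0,0,0,0,0.1,1],[0,0,0,0,0,0.15,1],[0,0,0,0,0,0.2,1],[0,0,0,0,0,0.25,1],[0,0,0,0,0,0.3,1],[0,0,0,0,0,0.35,1],[0,0,0,0,0,0.4,1],[0,0,0,0,0,0.4,1],[0,0,0,0,0,0.4,1]]]'
python3 - <<'E'
from h import *
o=bot.get_obs();print(o["tool_pos"].round(2),np.degrees(o["tcp_rot"]).round(2),o["contact_force"].round(2),o["moment"].round(3),o["grip_width"])
E
```

```text
time: 29.2
tool_pos: [597.7, 33.3, 60.1]
tcp_rot: [3.142, -0.001, 0.436]
contact_force: [1.0, 2.0, 2.1]
grip_width: 45.9
[597.69  33.35  60.1 ] [ 1.800e+02 -6.000e-02  2.497e+01] [0.96 2.02 2.11] [ 0.423 -0.143  0.028] 45.93857057183677
```

```bash
python3 -m inch '[[[0,0,0,0,0,0.05,1],[0,0,0,0,0,0.1,1],[0,0,0,0,0,0.15,1],[0,0,0,0,0,0.2,1],[0,0,0,0,0,0.25,1],[0,0,0,0,0,0.3,1],[0,0,0,0,0,0.33,1],[0,0,0,0,0,0.33,1],[0,0,0,0,0,0.33,1],[0,0,0,0,0,0.33,1]]]'
python3 - <<'E'
from h import *
o=bot.get_obs();print(o["tool_pos"].round(2),np.degrees(o["tcp_rot"]).round(2),o["contact_force"].round(2),o["moment"].round(3),o["grip_width"])
E
```

```text
time: 30.45
tool_pos: [597.5, 33.1, 60.0]
tcp_rot: [-3.141, -0.0, 0.176]
contact_force: [0.3, 2.6, 2.0]
grip_width: 45.7
[597.48  33.14  59.99] [-1.7999e+02 -3.0000e-02  1.0090e+01] [0.25 2.59 1.95] [ 0.415 -0.136  0.068] 45.735234690571886
```

```bash
python3 -m inch '[[[0,0,0,0,0,0.05,1],[0,0,0,0,0,0.1,1],[0,0,0.001,0,0,0.15,1],[0,0,0.001,0,0,0.2,1],[0,0,0.002,0,0,0.25,1],[0,0,0.002,0,0,0.27,1],[0,0,0.002,0,0,0.27,1],[0,0,0.002,0,0,0.27,1],[0,0,0.002,0,0,0.27,1],[0,0,0.002,0,0,0.27,1]]]'
python3 - <<'E'
from h import *
o=bot.get_obs();print(o["tool_pos"].round(2),np.degrees(o["tcp_rot"]).round(2),o["contact_force"].round(2),o["moment"].round(3),o["grip_width"])
E
```

```text
time: 31.7
tool_pos: [597.4, 33.1, 59.5]
tcp_rot: [-3.142, -0.0, -0.036]
contact_force: [1.2, 2.3, -0.1]
grip_width: 45.5
[597.38  33.06  59.53] [-1.80e+02 -1.00e-02 -2.07e+00] [ 1.22  2.31 -0.05] [ 0.347 -0.228  0.118] 45.531541624373496
```

```bash
python3 -m inch '[[[0,0,0.001,0,0,0.05,1],[0,0,0.002,0,0,0.1,1],[0,0,0.003,0,0,0.15,1],[0,0,0.004,0,0,0.2,1],[0,0,0.005,0,0,0.25,1],[0,0,0.0055,0,0,0.27,1],[0,0,0.0055,0,0,0.27,1],[0,0,0.0055,0,0,0.27,1],[0,0,0.0055,0,0,0.27,1],[0,0,0.0055,0,0,0.27,1]]]'
python3 - <<'E'
from h import *
o=bot.get_obs();print(o["tool_pos"].round(2),np.degrees(o["tcp_rot"]).round(2),o["contact_force"].round(2),o["moment"].round(3),o["grip_width"])
E
```

```text
time: 32.95
tool_pos: [597.4, 33.0, 58.7]
tcp_rot: [-3.142, -0.0, -0.248]
contact_force: [-0.5, 1.8, 5.3]
grip_width: 45.7
[597.42  32.98  58.66] [-1.800e+02 -2.000e-02 -1.421e+01] [-0.49  1.8   5.27] [ 0.139 -0.042  0.078] 45.71033072976879
```

```bash
python3 -m inch '[[[0,0,0.001,0,0,0.05,1],[0,0,0.001,0,0,0.1,1],[0,0,0.002,0,0,0.15,1],[0,0,0.003,0,0,0.2,1],[0,0,0.0035,0,0,0.25,1],[0,0,0.0035,0,0,0.27,1],[0,0,0.0035,0,0,0.27,1],[0,0,0.0035,0,0,0.27,1],[0,0,0.0035,0,0,0.27,1],[0,0,0.0035,0,0,0.27,1]]]'
python3 - <<'E'
from h import *
o=bot.get_obs();print(o["tool_pos"].round(2),np.degrees(o["tcp_rot"]).round(2),o["contact_force"].round(2),o["moment"].round(3),o["grip_width"])
E
```

```text
time: 34.2
tool_pos: [597.5, 32.9, 58.0]
tcp_rot: [-3.142, -0.001, -0.46]
contact_force: [-0.1, 1.4, 6.0]
grip_width: 45.6
[597.49  32.91  57.97] [-1.800e+02 -3.000e-02 -2.635e+01] [-0.12  1.39  6.  ] [ 0.138 -0.115  0.166] 45.57763634141353
```

```bash
python3 -m inch '[[[0,0,0.001,0,0,0.04,1],[0,0,0.001,0,0,0.08,1],[0,0,0.002,0,0,0.12,1],[0,0,0.002,0,0,0.16,1],[0,0,0.002,0,0,0.17,1],[0,0,0.002,0,0,0.17,1],[0,0,0.002,0,0,0.17,1],[0,0,0.002,0,0,0.17,1],[0,0,0.002,0,0,0.17,1],[0,0,0.002,0,0,0.17,1]]]'
python3 - <<'E'
from h import *
o=bot.get_obs();print(o["tool_pos"].round(2),np.degrees(o["tcp_rot"]).round(2),o["contact_force"].round(2),o["moment"].round(3),o["grip_width"])
E
```

```text
time: 35.45
tool_pos: [597.5, 32.9, 57.6]
tcp_rot: [3.142, -0.001, -0.593]
contact_force: [-0.5, 1.5, 5.3]
grip_width: 45.8
[597.5   32.94  57.59] [ 1.800e+02 -4.000e-02 -3.397e+01] [-0.47  1.51  5.3 ] [ 0.065 -0.066  0.454] 45.84318129197722
```

```bash
python3 -m inch '[[[0,0,0,0,0,-0.01,0.5],[0,0,0,0,0,-0.01,-0.2],[0,0,0,0,0,-0.01,-1],[0,0,0,0,0,-0.01,-1],[0,0,0,0,0,-0.01,-1],[0,0,0,0,0,-0.01,-1],[0,0,-0.1,0,0,-0.01,-1],[0,0,-0.3,0,0,-0.01,-1],[0,0,-0.6,0,0,-0.01,-1],[0,0,-0.6,0,0,-0.01,-1]]]'
python3 - <<'E'
from h import *
o=bot.get_obs();print(o["tool_pos"].round(2),np.degrees(o["tcp_rot"]).round(2),o["contact_force"].round(2),o["moment"].round(3),o["grip_width"])
E
```

```text
time: 36.7
tool_pos: [600.1, 33.0, 182.8]
tcp_rot: [-3.136, -0.009, -0.586]
contact_force: [-0.7, -0.8, -1.0]
grip_width: 91.6
[600.1   32.95 182.76] [-179.69   -0.53  -33.57] [-0.66 -0.84 -0.99] [-0.123  0.163  0.044] 91.64364316439564
```

```bash
python3 -m inch '[[[-0.2,0.13,0,0,0,0,-1],[-0.4,0.27,-0.1,0,0,0,-1],[-0.6,0.4,-0.3,0,0,0,-1],[-0.75,0.5,-0.5,0,0,0,-1],[-0.75,0.5,-0.5,0,0,0,-1],[-0.75,0.5,-0.5,0,0,0,-1],[-0.75,0.5,-0.5,0,0,0,-1],[-0.75,0.5,-0.5,0,0,0,-1],[-0.75,0.5,-0.5,0,0,0,-1],[-0.75,0.5,-0.5,0,0,0,-1]]]'
python3 - <<'E'
from h import *
for n in("scene","top"): cv2.imwrite(f"pics/{n}6.png",bot.capture(n)[:,:,::-1])
for n,b in(("scene",(215,155,355,275)),("top",(220,150,345,270))):
    overlay(n,f"pics/{n}6.png",f"pics/{n}6o.png",8.8,-30,np.radians(-34),41.2,b,5,-12.5)
E
```

```text
time: 37.95
tool_pos: [417.1, 32.7, 277.0]
tcp_rot: [3.141, 0.001, -0.586]
contact_force: [-0.4, -0.1, -0.9]
grip_width: 91.8
```

View pics/scene6o.png

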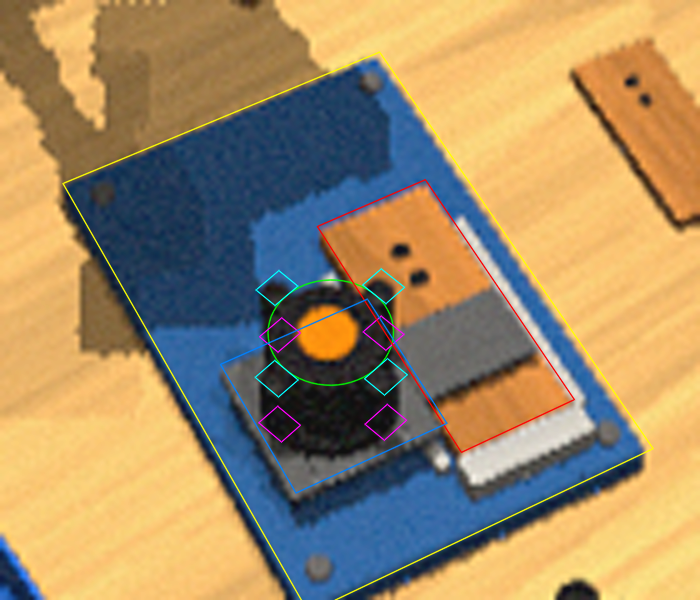

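View pics/top6o.png

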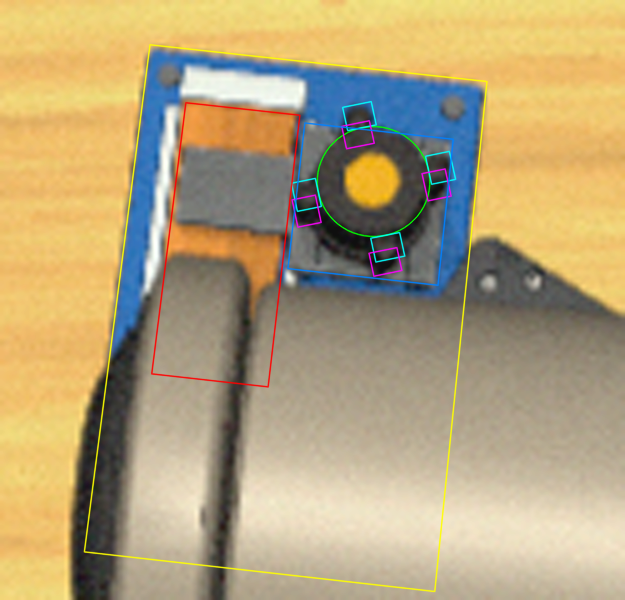

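View pics/scene6.png

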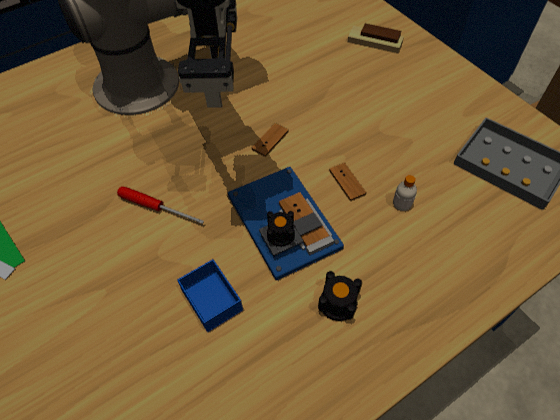

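```bash
python3 -c "
from plant import bot
bot.close_job()"
```

```text
the job is handed in; nothing more can be done
```

I handed the job in at about 38 s. The block is home against the stop, the star knob has clamped the arm down on it, and the gripper is open and clear of everything.

- **Block:** I pushed it along the lane until it stopped moving and the push rose to about 9 N, against roughly 4 N while sliding. Pictures before and after clamping show its far end at the stop, with its two holes at the same pixels.
- **Backward turn:** I gripped the knob in its hollows, leaving it on the stud. It climbed about 2 mm and dropped into the thread somewhere between 40 and 51 degrees. It then came down about 9 mm onto the arm.
- **Forward turn:** I turned it about 77 degrees from where it landed, and the tool followed it down about 2.4 mm. Turning torque then jumped from 0.17 to 0.45 N m, which I read as the hard end stop.
- **After release:** the knob sits low, at the angle I left it. In the last scene picture the bottle, bin and screwdriver look undisturbed.

**What disagreed or went outside the guidance:**
- **Torque:** the final 0.45 N m was above the advised 0.3 N m. I saw it only when that step had ended.
- **Press:** it reached about 7 N twice during the backward turn, above the advised 2 to 6 N. Both were downward checks for the drop; the first found no drop and the second was a false alarm.
- **Sideways force:** it reached about 6 N partway through the drop, and I relieved it with a small shift of the tool.
- **Clamp travel:** I measured about 2.4 mm against the nominal 2.8 mm. The end stop is therefore inferred from the torque, since nothing measured the arm's position directly.

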